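# Air the specimen chamber and hold its sprung hood half open

## Task

Air the beige specimen chamber: with the hood shut, twist the black spring-return latch knob clockwise to its stop and let it go so that it springs right back and the hood pops ajar. Then take the hood by its dark bar, raise it past its balance point (pointer beyond the red mark), bring it back down and keep it still in the green zone just below the red mark, where it would fall shut if let go. Finish while still holding the hood there, and leave the jar, the dish and the beaker where they stand.

Things in the scene. Friction and masses are not known exactly. Their poses are not given: they have to be found in the camera images.
- chamber: Fixed beige housing 180 (x) x 220 (y) x 100 mm high; origin: centre of its underside; x from front (bar) to back (hinge), y left, z up. Knob pod (78 mm wide, 100 high) on the right. White dial on the left, radius 78 mm round the hinge line, at y +115: green zone 0.80-1.05 rad, red mark at the balance point, 1.10 rad. The hood's black pointer reads its angle on it (0: level, forward).
- hood (a joint): Hood angle, rad: 0 shut, 1.40 fully up (stop). Beige frame with amber window, 165 mm deep, 190 wide, 12 thick, 0.9 kg, hinged at its back edge. Latched, it cannot open. Unlatched, a pin pops it ajar to about 0.1, where it rests. Raising it takes under 2.5 N at the bar. Balance point 1.10: below, it falls shut by itself to about 0.1; above, it swings up by itself.
- hood_hinge (a point): Middle of the hood's hinge line, 108 mm above the bench, at chamber x +85 mm, y 0. The hinge axis is the chamber's y.
- hood_bar (a point): Centre of the hood's dark round bar, 12 mm thick, along y, 118 mm free between the two arms at its ends; in the hood's plane, 220 mm from the hinge line, with an open gap of 45 mm between bar and hood edge. At angle a it is 220 cos(a) mm in front of the hinge line and 220 sin(a) above it. The bar can turn between gripper pads, so a gripper pointing down can hold it all the way.
- latch_knob (a joint): Turn of the latch knob, rad: 0 at rest, grows clockwise seen from above, stop at 1.10. Spring return: 0.05 N m at rest, 0.13 N m at the stop, plus slight latch friction. From about 0.9 rad its steel tongue (45 mm long, just over the hood's right edge) frees the hood.
- knob_grip (a point): Grip point on the knob's upright axis, 146 mm above the bench, at chamber x -30, y -145 mm. The black bar grip is 50 mm long, 12 wide, 30 high (127 to 157 mm above the bench); at 0 rad it lies along the chamber's x. Below it: a 34 mm round neck. The hood, once ajar, stays below 130 mm beside it.
- jar: Bystander: closed glass jar with a blue cap, 56 mm in diameter, 75 mm high, loose on the bench. Origin: centre of its underside.
- dish: Bystander: flat covered glass dish, 94 mm in diameter, 18 mm high, loose on the bench. Origin: centre of its underside.
- beaker: Bystander: white open beaker, 64 mm in diameter, 80 mm high, loose on the bench. Origin: centre of its underside.

How it is judged (in metres and radians):
On the way, in this order (a step that is already met when the one before it is completed fails the run):
1. with the hood shut or just popping ajar, the latch knob is twisted to its stop (value of joint latch_knob above 1.03 rad and value of joint hood below 0.2 rad), for 0.1 s.
2. the knob is let go and has sprung back, and the hood stands ajar, not yet raised (value of joint latch_knob below 0.08 rad and contact force between each of the arm, the fingers and latch_knob below 0.1 N and value of joint hood between 0.06 and 0.2 rad), for 0.2 s.
3. the hood is raised past its balance point (value of joint hood above 1.14 rad), for 0.1 s.
At the end, for the whole second after the job is handed in: The robot holds the hood still (under 0.05 rad/s) between 0.80 and 1.05 rad, touching it with over 0.1 N, and no loose thing carries it; the latch knob is within 0.08 rad of rest; jar, dish and beaker are within 30 mm of where they stood (value of joint hood between 0.8 and 1.05 rad and velocity of joint hood between -0.05 and 0.05 rad/s and contact force between any of the fingers, the arm and hood above 0.1 N and contact force between hood and jar below 0.05 N and contact force between hood and dish below 0.05 N and contact force between hood and beaker below 0.05 N and value of joint latch_knob below 0.08 rad and distance of each of jar, dish, beaker from where it was at the start of the episode below 0.03 m); the arm keeps its last pose, push and grip.
It fails at once if the jar, the dish or the beaker is pushed away or tipped over (distance of any of jar, dish, beaker from where it was at the start of the episode above 0.03 m or angle between any of jar, dish, beaker's own z axis and vertical above 0.5 rad).
It also fails if it takes over 48 s, if anything falls off the work surface, if the arm or the gripper's body presses on something with over 40 N, if the wrist force passes 120 N, or if a joint passes its speed limit or range.

## Robot

A 6-joint arm with a two-finger parallel gripper is mounted at the origin on the work surface. World frame = base frame: x ahead of the robot, y to its left, z up, the work surface at z = 0. Lengths are in mm, angles in rad, forces in N, time in s.
With the tool pointing down it reaches from about 400 to 925 mm from the base axis. Payload 12.5 kg.
Tool frame: the origin (TCP) lies at the very end of the fingers, on their centre line; the grasp point (between the pads) lies 19 mm behind it; z points along the fingers, y is the direction in which the jaws open and shut (so a half turn about z gives the same grasp; the last joint's range is limited). The gripper opens to 95 mm and grips with 3 to 60 N. Pads are 20 mm wide; open, the fingers measure 119 mm over their backs; the gripper's body (75 mm by 180 mm) begins 59 mm behind the grasp point.
Start: joints at [1.031, 0.491, 1.559, -0, 1.092, -0.106], TCP at [262.687, 567.135, 214.661] pointing down, gripper open.
Joint ranges: [-3.1, 3.1], [-0.84, 2.19], [0.05, 2.79], [-1.13, 4.28], [0.06, 2.93], [-2.69, 2.69]. Speed limits (rad/s): [2.22, 2.22, 2.79, 3.14, 3.14, 3.14].

## Interface

Orientations are given as [roll, pitch, yaw] about the fixed x, y, z axes, in that order (R = Rz(yaw) Ry(pitch) Rx(roll)).
In Python, from cell import env gives the robot as it stands.
- The arm moves only by the shell command python3 -m pendant 'ROWS'. ROWS is JSON, a list that holds one entry, the list of rows, each a list of 5 numbers: the opening, from 0 (shut) to 1 (fully open), then the shift along the tool's x, y, z in m, then the turn about the tool's z in rad. A call has exactly 8 rows; each row is the pose to reach, as a shift and turn from the pose commanded when the call began, along the tool's axes at that moment; what a row does not reach only later rows make up. A row lasts 1/10 s, in which the tool goes at most 50 mm and 8.59 degrees, less where a joint would pass 70% of its speed; a pose out of reach is approached as far as the arm can. A call with a gripper value outside its range is refused whole. The fingers move at their own pace and stop on an object; the grip force is fixed at half the most. Time passes only in rows, so rows that repeat a pose let the fingers close, or fill a call up. It gives the time, the measured TCP pose, the force and the opening at its end, in the units of the state.
- env.state(): the state, without advancing time (a new reading comes with each control period).
- env.read_camera(name): name is "scene" or "top" or "wrist"; returns a dict with "image" (420x560x3 uint8, blue, green, red), "range_z" (420x560 float32, mm along the optical axis (not along the pixel's ray), 0 where there is no reading), "fx", "fy", "cx", "cy" (pixels), "rvec" (rotation vector, rad) and "tvec" (3), from world to camera coordinates, as OpenCV has them; the wrist camera has in their place "tool_from_camera" (4x4, takes a point from camera to tool coordinates, whose origin is the TCP and whose axes are the flange's). Camera axes: x right, y down, z forward; pixel columns grow to the right and rows downward; lengths in mm; the calibration is good to about 2 mm. A picture is of the moment at which its call begins: read the wrist's pose just before it.
- env.job_done(): hands the job in, once; it reports no verdict.
The state is a dict: "t": time; "joints": joint angles; "qvel": joint speeds; "tau": joint torques, N m; "eef_pos": TCP position; "tcp_rot": TCP orientation; "ft_force": force on the tool from outside, world axes, zero at the start; "moment": the same for the moment, N m; "opening": opening from 0.0 (shut) to 1.0 (fully open).
Only numpy, scipy, OpenCV 4.12 (cv2) and the standard library are available. Lean on these libraries where they do the work, as an engineer would, in place of code of your own. Each camera call takes 0.05 s, during which the arm holds its last target. There are 200 camera calls.

## Working session

There is one attempt and no reset: what is moved stays moved. The work goes in short steps, Python scripts to look and compute and a shell command to move; the robot and the scene stay as the last step left them, time stands still between calls to the robot, and variables do not carry over. Pictures are saved under pics/ and viewed, about 8 in all and at most 12, crops included, and the job is handed in when it is done.

```bash
ls; mkdir -p pics; cat > h.py <<'E'
import numpy as np,cv2
from cell import env
def cam(name):
    s=env.state(); c=env.read_camera(name)
    if name=="wrist":
        T=np.eye(4); 
        from scipy.spatial.transform import Rotation as R
        T[:3,:3]=R.from_euler('xyz',s["tcp_rot"]).as_matrix(); p=np.array(s["eef_pos"],float); T[:3,3]=p
        W=T@np.array(c["tool_from_camera"])
    else:
        Rm=cv2.Rodrigues(np.array(c["rvec"],float))[0]; W=np.eye(4); W[:3,:3]=Rm.T; W[:3,3]=-Rm.T@np.array(c["tvec"],float).ravel()
    c["W"]=W; return c
def ray(c,u,v):
    d=np.array([(u-c["cx"])/c["fx"],(v-c["cy"])/c["fy"],1.0]); return c["W"][:3,3],c["W"][:3,:3]@d
def plane(c,u,v,z):
    o,d=ray(c,u,v); return o+d*(z-o[2])/d[2]
def cloud(c):
    v,u=np.mgrid[:420,:560]; z=c["range_z"]
    P=np.stack([(u-c["cx"])/c["fx"]*z,(v-c["cy"])/c["fy"]*z,z],-1)
    P=P@c["W"][:3,:3].T+c["W"][:3,3]; P[z<=0]=np.nan; return P
E
python3 - <<'E'
from h import *
print(env.state())
for n in("top","scene"):
    c=cam(n); cv2.imwrite(f"pics/{n}0.png",c["image"]); np.savez(f"pics/{n}0.npz",**c); print(n,c["W"],c["fx"],c["cx"])
E
```

```text
pics
{'t': 0.0, 'joints': array([ 1.03142659e+00,  4.91542330e-01,  1.55943266e+00, -1.53907127e-05,
        1.09167504e+00, -1.05591032e-01]), 'qvel': array([-0.00265429, -0.00048515, -0.00169658,  0.00126252, -0.00142833,
       -0.00167442]), 'tau': array([ 1.18319022e-03, -6.12642860e+01, -2.58178514e+01,  6.92993961e-02,
        4.82271519e-02, -1.42162794e-04]), 'eef_pos': array([262.5481646 , 566.92721773, 214.07822915]), 'tcp_rot': array([-3.14053973e+00, -9.78672139e-05,  2.70782100e+00]), 'ft_force': array([-0.8092334 , -0.39061907, -0.14719824]), 'moment': array([-0.05621329, -0.01568861,  0.04200396]), 'opening': 0.9993300458392866}
top [[ 4.59112774e-03 -9.91553453e-01  1.29617402e-01  3.89436481e+02]
 [-9.99790161e-01 -1.96377394e-03  2.03906071e-02  8.26016410e+00]
 [-1.99638376e-02 -1.29683819e-01 -9.91354403e-01  1.22515160e+03]
 [ 0.00000000e+00  0.00000000e+00  0.00000000e+00  1.00000000e+00]] 452.60275185551376 278.90329842140284
scene [[-8.38281720e-01  3.27243560e-01 -4.36113988e-01  1.10377077e+03]
 [ 5.45233308e-01  5.00044321e-01 -6.72812245e-01  8.44259393e+02]
 [-2.09715083e-03 -8.01790078e-01 -5.97602102e-01  8.76985276e+02]
 [ 0.00000000e+00  0.00000000e+00  0.00000000e+00  1.00000000e+00]] 513.1775508814707 278.7549268492307
```

View pics/top0.png

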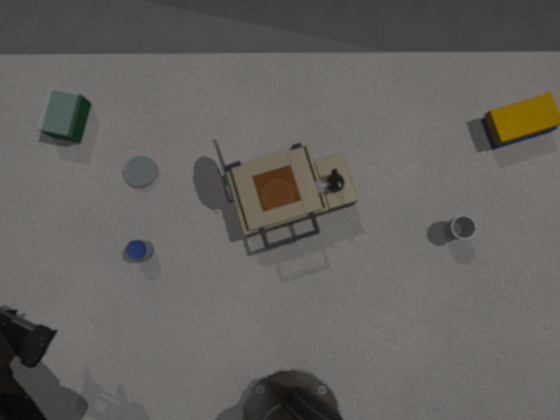

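View pics/scene0.png

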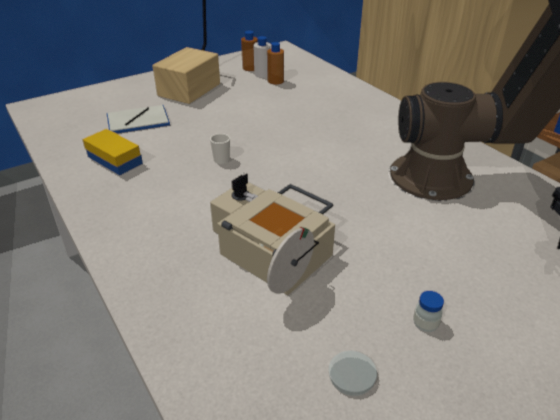

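The top view shows the chamber at about (275,190), the knob at (336,180), the dark bar from about (266,242) to (318,230), the dish at (140,171), the jar at (136,250) and the beaker at (462,228). The scene view shows the same things, with the knob at (240,186), the bar at (305,200) and the dial at (293,260). Next I'll measure with depth and masks.

```bash
python3 - <<'E'
from h import *
for n,rk,rb in(("top",(320,160,352,198),(250,205,325,255)),("scene",(225,170,258,205),(272,180,338,220))):
    c=dict(np.load(f"pics/{n}0.npz")); P=cloud(c); g=c["image"].max(2)
    np.set_printoptions(precision=1,suppress=True)
    for nm,(x0,y0,x1,y1),zl,zh in(("knob",rk,135,175),("bar",rb,95,130)):
        m=np.zeros(g.shape,bool); m[y0:y1,x0:x1]=(g<75)[y0:y1,x0:x1]
        print(n,nm,m.sum(),"z pct",np.nanpercentile(P[m][:,2],[5,25,50,75,95]))
        q=P[m&(P[...,2]>zl)&(P[...,2]<zh)]
        if len(q)<4: continue
        ctr=np.median(q,0); r=cv2.minAreaRect(q[:,:2].astype(np.float32)); print("  n",len(q),"med",ctr,"rect",r)
        w,v=np.linalg.eigh(np.cov(q[:,:2].T)); print("  dir",v[:,1],np.sqrt(w))
    # amber window and pod
    b,gg,r=[c["image"][...,i].astype(int) for i in range(3)]
    m=(r>100)&(b<60)&(gg<110); m[:, :200]=0; m[:,360:]=0
    m&=(P[...,2]>60)
    print(n,"amber",m.sum(),cv2.minAreaRect(P[m][:,:2].astype(np.float32)),np.median(P[m][:,2]))
c=dict(np.load("pics/top0.npz"));I=c["image"];z=c["range_z"]
cv2.imwrite("pics/topcrop.png",cv2.resize(I[130:260,200:370],None,fx=4.5,fy=4.5,interpolation=cv2.INTER_CUBIC))
E
```

```text
top knob 354 z pct [ 97.5 103.2 126.6 153.4 157.6]
  n 121 med [ 603.3 -106.4  155.6] rect ((602.8923950195312, -107.5723648071289), (48.33686828613281, 12.7244873046875), 16.543315887451172)
  dir [-1.  -0.3] [ 3.9 14.2]
top bar 814 z pct [ -1.2  22.5 109.7 113.9 116.9]
  n 438 med [467.4  -1.4 113.8] rect ((487.3255615234375, -8.335800170898438), (59.18476486206055, 176.17164611816406), 19.101150512695312)
  dir [-0.3  1. ] [16.8 51.6]
top amber 0 ((0.0, 0.0), (0.0, 0.0), 0.0) nan
scene knob 318 z pct [103.5 116.3 131.9 145.9 157.4]
  n 139 med [ 606.8 -104.9  148.3] rect ((603.1820068359375, -107.19210815429688), (49.4658088684082, 10.762042999267578), 15.688862800598145)
  dir [-1.  -0.2] [ 2.4 14.6]
scene bar 164 z pct [108.1 110.4 112.2 113.6 116.1]
  n 164 med [467.8   5.9 112.2] rect ((479.15435791015625, 6.951057434082031), (45.77055358886719, 137.10841369628906), 16.499521255493164)
  dir [-0.3  1. ] [12.1 50.9]
scene amber 1055 ((391.4648132324219, -486.613037109375), (1341.0634765625, 324.1390075683594), 59.39101791381836) 112.26083066929561
  return _methods._mean(a, axis=axis, dtype=dtype,
  ret = ret.dtype.type(ret / rcount)
```

View pics/topcrop.png

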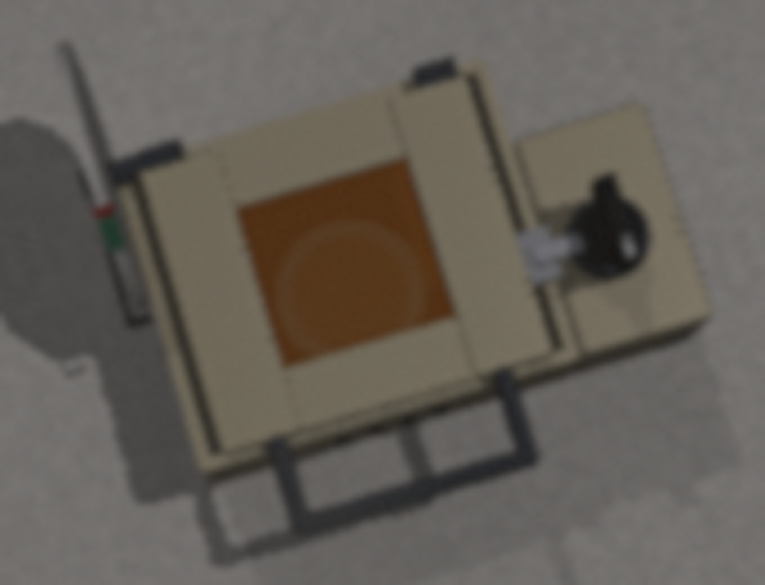

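```bash
cat >> h.py <<'E'
def go(x,y,z,yaw):
    from scipy.spatial.transform import Rotation as R
    s=env.state(); r=s["tcp_rot"]; d=R.from_euler('xyz',r).inv().apply(np.array([x,y,z])-s["eef_pos"])/1000
    t=-((yaw-r[2]+np.pi)%(2*np.pi)-np.pi)
    print("t %.2f"%s["t"],"pos",np.round(s["eef_pos"],1),"rot",np.round(r,3),"F",np.round(s["ft_force"],1),"q6 %.2f"%s["joints"][5],"| shift",np.round(d,4),"turn",round(t,3))
E
python3 -m pendant '[[[1,-0.037,-0.029,-0.011,0],[1,-0.074,-0.058,-0.022,0],[1,-0.111,-0.087,-0.033,0],[1,-0.148,-0.116,-0.044,0],[1,-0.185,-0.145,-0.055,0],[1,-0.222,-0.175,-0.066,0],[1,-0.259,-0.205,-0.077,0],[1,-0.296,-0.234,-0.086,0]]]'
python3 -c "
from h import *
go(595,-107,300,3.42)"
```

```text
t: 0.9
eef_pos: [433.3, 228.6, 301.2]
tcp_rot: [3.141, 0.0, 2.708]
ft_force: [0.7, 0.6, -0.0]
opening: 1.003
t 0.90 pos [433.3 228.6 301.2] rot [3.141 0.    2.708] F [ 0.7  0.6 -0. ] q6 -0.79 | shift [-0.2877 -0.2365  0.0012] turn -0.712
```

```bash

python3 -m pendant '[[[1,-0.036,-0.03,0,-0.1],[1,-0.072,-0.06,0,-0.2],[1,-0.108,-0.09,0,-0.3],[1,-0.144,-0.12,0,-0.4],[1,-0.18,-0.15,0,-0.5],[1,-0.216,-0.178,0,-0.6],[1,-0.252,-0.207,0,-0.7],[1,-0.288,-0.236,0.001,-0.712]]]'
python3 - <<'E'
from h import *
go(603,-107,133,3.42)
c=cam("wrist");cv2.imwrite("pics/w1.png",c["image"]);np.savez("pics/w1.npz",**c)
E
```

```text
t: 1.7
eef_pos: [595.5, -106.7, 299.4]
tcp_rot: [3.141, -0.0, -2.86]
ft_force: [0.4, -0.0, -0.1]
opening: 1.003
t 1.70 pos [ 595.5 -106.7  299.4] rot [ 3.141 -0.    -2.86 ] F [ 0.4 -0.  -0.1] q6 -2.14 | shift [-0.0071 -0.0024  0.1664] turn 0.003
```

View pics/w1.png

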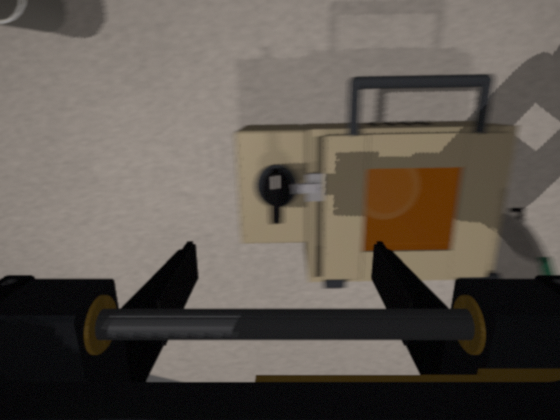

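The wrist view shows the knob at (276,190), its grip running nearly along the image rows' normal. The bar runs from (350,82) to (490,80), and the window is at (412,208).

```bash
python3 - <<'E'
from h import *
np.set_printoptions(precision=1,suppress=True)
c=dict(np.load("pics/w1.npz")); P=cloud(c); g=c["image"].max(2)
ax=lambda q:(lambda w,v:(np.degrees(np.arctan2(v[1,-1],v[0,-1])),np.sqrt(w)))(*np.linalg.eigh(np.cov(q[:,:2].T)))
m=np.zeros(g.shape,bool); m[155:235,250:305]=1; m&=P[...,2]>140
q=P[m]; print("knob",len(q),np.median(q,0),cv2.minAreaRect(q[:,:2].astype(np.float32)),ax(q))
top=q[q[:,2]>153]; print("  top",len(top),np.median(top[:,2]),cv2.minAreaRect(top[:,:2].astype(np.float32)))
m=np.zeros(g.shape,bool); m[65:96,364:478]=1; m&=(P[...,2]>80)
q=P[m]; print("bar depth",len(q),np.median(q,0),ax(q),np.percentile(q[:,2],[5,50,95]))
# triangulate bar centre/ends by rays at plane z=108 (bar silhouette)
k=(g<70); k[:60]=0;k[100:]=0;k[:,:364]=0;k[:,478:]=0
v,u=np.nonzero(k); f=np.polyfit(u,v,1); print("row at cols",np.polyval(f,[364,420,478]))
for uu in(364,420,478): print(plane(c,uu,np.polyval(f,uu),108))
# hood front/bar arms: bar ends
row=g[82,330:510]; e=np.nonzero(row<70)[0]+330; print("bar cols",e.min(),e.max())
for uu in (e.min(),e.max()): print(plane(c,uu,82,108))
# top view bar ray at z108 from mask along same
t=dict(np.load("pics/top0.npz")); o=[]
g2=t["image"].max(2); Pt=cloud(t)
k=(g2<70)&(np.abs(Pt[...,2]-112)<8); k[:,:275]=0;k[:,310:]=0;k[:225]=0;k[250:]=0
v,u=np.nonzero(k); f=np.polyfit(u,v,1); print("top bar",len(u)); 
for uu in(275,292,310): print(plane(t,uu,np.polyval(f,uu),108))
yaw=.28
for yaw in(.26,.28,.30):
    C,S=np.cos(yaw),np.sin(yaw); R=np.array([[C,-S],[S,C]]); K=np.array([603,-107.3])
    o=K-R@[-30,-145]; print(yaw,"origin",o,"hinge",o+R@[85,0],"bar",o+R@[-135,0])
E
```

```text
knob 676 [ 599.5 -109.9  156.1] ((601.866943359375, -109.2891845703125), (50.39305877685547, 11.905073165893555), 17.503938674926758) (np.float64(-162.58751603625973), array([ 3.4, 15.1]))
  top 640 156.20343313210734 ((601.9227294921875, -109.27786254882812), (50.27986526489258, 11.893108367919922), 17.503938674926758)
bar depth 1473 [461.1  -7.3 113.4] (np.float64(107.18623468508011), array([ 3.5, 32.1])) [110.2 113.4 115.2]
row at cols [82.7 81.8 81. ]
[477.3 -58.4 108. ]
[461.3  -5.5 108. ]
[444.6  49.2 108. ]
bar cols 352 490
[480.1 -70.  108. ]
[442.2  61.  108. ]
top bar 162
[448.   40.5 108. ]
[461.   -1.4 108. ]
[474.7 -45.8 108. ]
0.26 origin [594.7  40.5] hinge [676.9  62.4] bar [464.3   5.8]
0.28 origin [591.8  40.3] hinge [673.4  63.8] bar [462.   3.]
0.3 origin [588.8  40.1] hinge [670.   65.2] bar [459.8   0.2]
```

```bash

python3 -m pendant '[[[0.5,-0.006,-0.004,0.02,-0.022],[0.5,-0.006,-0.004,0.05,-0.022],[0.5,-0.006,-0.004,0.08,-0.022],[0.5,-0.006,-0.004,0.11,-0.022],[0.5,-0.006,-0.004,0.135,-0.022],[0.5,-0.006,-0.004,0.155,-0.022],[0.5,-0.006,-0.004,0.167,-0.022],[0.5,-0.006,-0.004,0.167,-0.022]]]'
python3 -m pendant '[[[0.3,0,0,0,0],[0.2,0,0,0,0],[0.0,0,0,0,0],[0.0,0,0,0,0],[0.0,0,0,0,0],[0.0,0,0,0,0],[0.0,0,0,0,0],[0.0,0,0,0,0]]]'
python3 - <<'E'
from h import *
go(602.2,-108.8,133,3.445); print(env.state()["moment"])
c=cam("wrist");cv2.imwrite("pics/w2.png",c["image"])
E
```

```text
t: 2.55
eef_pos: [601.3, -106.8, 131.1]
tcp_rot: [3.14, -0.002, -2.842]
ft_force: [-0.5, -0.2, 0.1]
opening: 0.505
t: 3.35
eef_pos: [602.8, -109.1, 133.2]
tcp_rot: [-3.138, 0.002, -2.841]
ft_force: [1.0, -12.9, -0.8]
opening: 0.122
t 3.35 pos [ 602.8 -109.1  133.2] rot [-3.138e+00  2.000e-03 -2.841e+00] F [  1.  -12.9  -0.8] q6 -2.15 | shift [0.0005 0.0005 0.0002] turn -0.003
[-2.12933188 -0.29523558  0.02073267]
```

View pics/w2.png

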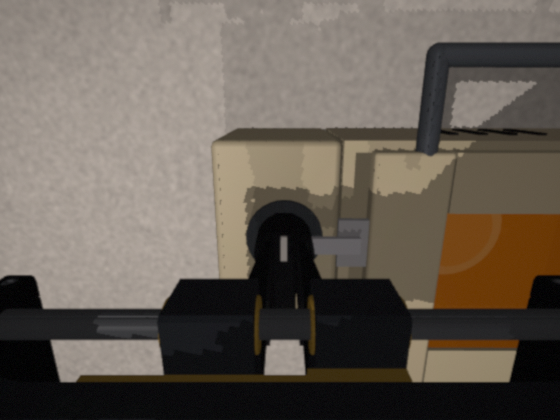

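The fingers hold the knob grip (opening 0.122 ≈ 11.6 mm), between the pads at (285,260). Now I twist it clockwise, which is + about the downward tool z.

```bash

python3 -m pendant '[[[0,0,-0.0015,0,0.05],[0,0,-0.0015,0,0.18],[0,0,-0.0015,0,0.32],[0,0,-0.0015,0,0.46],[0,0,-0.0015,0,0.60],[0,0,-0.0015,0,0.74],[0,0,-0.0015,0,0.88],[0,0,-0.0015,0,1.0]]]'
python3 -c "
from h import *
go(602.2,-108.8,133,3.445); print(env.state()['moment'])"
```

```text
t: 4.2
eef_pos: [602.7, -110.3, 133.2]
tcp_rot: [-3.14, 0.003, 2.437]
ft_force: [-1.8, -11.4, 1.4]
opening: 0.126
t 4.20 pos [ 602.7 -110.3  133.2] rot [-3.140e+00  3.000e-03  2.437e+00] F [ -1.8 -11.4   1.4] q6 -1.15 | shift [0.0013 0.0008 0.0002] turn -1.008
[-2.11374509  0.16162559  0.08681972]
```

```bash

python3 -m pendant '[[[0,0,0,0,0.05],[0,0,0,0,0.1],[0,0,0,0,0.14],[0,0,0,0,0.16],[0,0,0,0,0.16],[0,0,0,0,0.16],[0,0,0,0,0.16],[0,0,0,0,0.16]]]'
python3 - <<'E'
from h import *
go(602.2,-108.8,133,3.445); print(env.state()["moment"])
c=cam("wrist");cv2.imwrite("pics/w3.png",c["image"])
c=cam("top");P=cloud(c)
E
```

```text
t: 5.0
eef_pos: [602.6, -110.3, 133.2]
tcp_rot: [-3.14, 0.003, 2.284]
ft_force: [-1.3, -11.7, 1.6]
opening: 0.124
t 5.00 pos [ 602.6 -110.3  133.2] rot [-3.140e+00  3.000e-03  2.284e+00] F [ -1.3 -11.7   1.6] q6 -1.00 | shift [0.0014 0.0007 0.0002] turn -1.161
[-2.10152325  0.23047927  0.7437853 ]
```

View pics/w3.png

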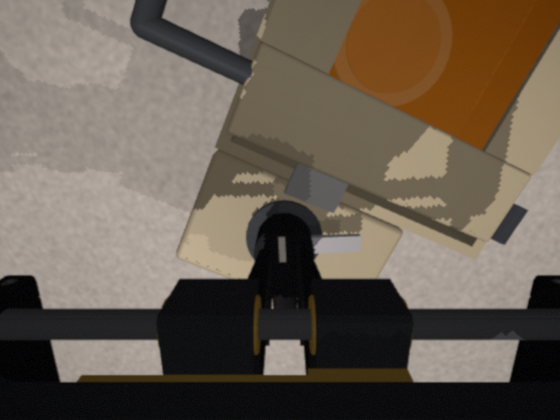

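The wrist view shows the tongue at (340,245), off the hood's edge. Moment z rose to 0.74 N m, so the knob is at its stop. I'll release it by opening in place and then rise.

```bash

python3 -m pendant '[[[1,0,0,0,0],[1,0,0,0,0],[1,0,0,0,0],[1,0,0,0,0],[1,0,0,0,0],[1,0,0,-0.015,0],[1,0,0,-0.045,0],[1,0,0,-0.09,0]]]'
python3 - <<'E'
from h import *
go(460,-3,240,.303+np.pi/2)
c=cam("wrist");cv2.imwrite("pics/w4.png",c["image"])
P=cloud(c)
c=cam("scene");cv2.imwrite("pics/s4.png",c["image"])
E
```

```text
t: 5.9
eef_pos: [601.1, -107.7, 221.6]
tcp_rot: [-3.139, -0.005, 2.282]
ft_force: [0.5, 0.1, 0.2]
opening: 0.743
t 5.90 pos [ 601.1 -107.7  221.6] rot [-3.139 -0.005  2.282] F [0.5 0.1 0.2] q6 -1.00 | shift [ 0.1715 -0.0387 -0.0175] turn 0.408
```

View pics/w4.png

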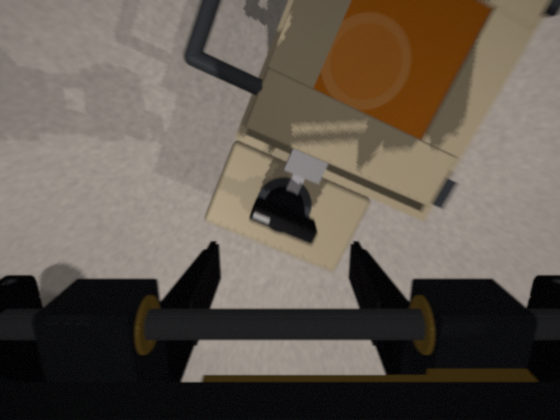

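The knob grip lies along the chamber again at (285,220), and the tongue points to the hood at (302,165), so the knob has sprung back. Next I'll move above the bar and measure it.

```bash

python3 -m pendant '[[[0.8,0.0,0,-0.017,0],[0.7,0.035,-0.008,-0.018,0.1],[0.6,0.07,-0.016,-0.018,0.2],[0.5,0.1,-0.023,-0.018,0.3],[0.5,0.13,-0.03,-0.018,0.408],[0.5,0.155,-0.035,-0.018,0.408],[0.5,0.1715,-0.0387,-0.018,0.408],[0.5,0.1715,-0.0387,-0.018,0.408]]]'
python3 - <<'E'
from h import *
np.set_printoptions(precision=1,suppress=True)
go(460,-3,112,.303+np.pi/2)
for n in ("wrist","scene"):
    c=cam(n);cv2.imwrite(f"pics/{n}5.png",c["image"]);P=cloud(c)
    g=c["image"].max(2)
    K=np.array([602,-109.2]);C,S=np.cos(.303),np.sin(.303);R=np.array([[C,-S],[S,C]]);o=K-R@[-30,-145]
    L=P.copy();L[...,:2]=(P[...,:2]-o)@R
    m=(abs(L[...,1])<55)&(abs(L[...,0]+134)<14)&(L[...,2]>90)&(L[...,2]<150)&(g<90)
    q=L[m]; print(n,"bar local",len(q),np.median(q,0) if len(q) else "",np.percentile(q[:,2],[5,50,95]) if len(q) else "", np.percentile(q[:,0],[5,95]) if len(q) else "")
    m=(abs(L[...,1])<85)&(L[...,0]>-70)&(L[...,0]<70)&(L[...,2]>95)&(L[...,2]<150)
    q=L[m]
    if len(q)>50: f=np.polyfit(85-q[:,0],q[:,2],1); print("  hood slope",np.arctan(f[0]),f[1])
E
```

```text
t: 6.8
eef_pos: [459.8, -2.7, 240.7]
tcp_rot: [-3.141, -0.001, 1.875]
ft_force: [-1.1, 0.2, -0.3]
opening: 0.504
t 6.80 pos [459.8  -2.7 240.7] rot [-3.1 -0.   1.9] F [-1.1  0.2 -0.3] q6 -0.45 | shift [-0.   0.   0.1] turn 0.002
wrist bar local 1682 [-133.1    4.9  135.3] [132.8 135.3 136.8] [-138. -128.]
  hood slope 0.10355426944583535 112.29946219155998
scene bar local 112 [-127.1    0.9  134.3] [130.8 134.3 138.5] [-130.1 -124.1]
  hood slope 0.10479333775975708 113.63827772628052
```

View pics/wrist5.png

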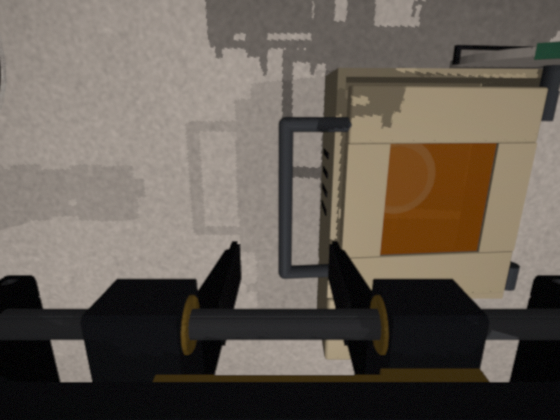

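The wrist view shows the bar from (287,125) to (287,272), centred between the finger tips at (238,245) and (332,245). The hood is ajar at 0.104 rad. I'll descend and grip.

```bash

python3 -m pendant '[[[0.45,0.001,0.001,0.03,0],[0.45,0.001,0.001,0.06,0],[0.45,0.001,0.001,0.09,0],[0.45,0.001,0.001,0.11,0],[0.45,0.001,0.001,0.12,0],[0.45,0.001,0.001,0.129,0],[0.45,0.001,0.001,0.129,0],[0.45,0.001,0.001,0.129,0]]]'
python3 -m pendant '[[[0.3,0,0,0,0],[0.2,0,0,0,0],[0,0,0,0,0],[0,0,0,0,0],[0,0,0,0,0],[0,0,0,0,0],[0,0,0,0,0],[0,0,0,0,0]]]'
python3 -c "
from h import *
go(460.4,-1.6,111.5,1.874)"
```

```text
t: 7.7
eef_pos: [462.3, -2.6, 112.1]
tcp_rot: [3.141, 0.0, 1.874]
ft_force: [-0.4, -0.2, 0.0]
opening: 0.448
t: 8.5
eef_pos: [460.1, -2.8, 111.3]
tcp_rot: [-3.138, -0.001, 1.874]
ft_force: [-6.2, -6.2, 0.7]
opening: 0.115
t 8.50 pos [460.1  -2.8 111.3] rot [-3.138e+00 -1.000e-03  1.874e+00] F [-6.2 -6.2  0.7] q6 -0.45 | shift [ 0.0011  0.0007 -0.0002] turn 0.0
```

```bash

python3 -m pendant '[[[0,0,0.0013,-0.0103,0],[0,0,0.0032,-0.0211,0],[0,0,0.0068,-0.0361,0],[0,0,0.0114,-0.0508,0],[0,0,0.0171,-0.0651,0],[0,0,0.0237,-0.079,0],[0,0,0.0301,-0.0905,0],[0,0,0.0373,-0.1016,0]]]'
python3 - <<'E'
from h import *
go(460.4,-1.6,111.5,1.874)
a0=.6
for a in(.68,.76,.84,.92,1.0,1.06,1.12,1.17,1.2,.95,1.15,1.1,1.05,1.0): print(a,round(.22*(np.cos(a0)-np.cos(a)),4),round(-.22*(np.sin(a)-np.sin(a0)),4))
E
```

```text
t: 9.3
eef_pos: [494.4, 7.7, 213.5]
tcp_rot: [-3.134, -0.0, 1.875]
ft_force: [-16.4, -10.6, 9.0]
opening: 0.117
t 9.30 pos [494.4   7.7 213.5] rot [-3.134 -0.     1.875] F [-16.4 -10.6   9. ] q6 -0.42 | shift [ 0.0013 -0.0344  0.1023] turn 0.001
0.68 0.0105 -0.0141
0.76 0.0221 -0.0273
0.84 0.0347 -0.0396
0.92 0.0483 -0.0508
1.0 0.0627 -0.0609
1.06 0.074 -0.0677
1.12 0.0857 -0.0738
1.17 0.0957 -0.0783
1.2 0.1019 -0.0808
0.95 0.0536 -0.0547
1.15 0.0917 -0.0766
1.1 0.0818 -0.0718
1.05 0.0721 -0.0666
1.0 0.0627 -0.0609
```

```bash

python3 -m pendant '[[[0,0,0.0095,-0.0141,0],[0,0,0.0206,-0.0273,0],[0,0,0.0332,-0.0396,0],[0,0,0.0468,-0.0508,0],[0,0,0.0612,-0.0609,0],[0,0,0.0725,-0.0677,0],[0,0,0.0725,-0.0677,0],[0,0,0.0725,-0.0677,0]]]'
cat >> h.py <<'E'
def ang():
    s=env.state();p=np.array(s["eef_pos"]); n=np.array([.9544,.2984]); H=np.array([668.5,63.5])
    f=-(p[:2]-H)@n; h=p[2]+19-108; print("f %.1f h %.1f r %.1f ang %.3f asin %.3f"%(f,h,np.hypot(f,h),np.arctan2(h,f),np.arcsin(min(1,h/220))),"F",np.round(s["ft_force"],1),"open %.3f"%s["opening"],"t",s["t"],"rot",np.round(s["tcp_rot"],3))
E
python3 - <<'E'
from h import *
ang()
a0=1.06
for a in(1.10,1.14,1.18,1.2,1.22,.95,.93): print(a,round(.22*(np.cos(a0)-np.cos(a)),4),round(-.22*(np.sin(a)-np.sin(a0)),4))
c=cam("scene");cv2.imwrite("pics/s6.png",cv2.resize(c["image"][80:330,190:400],None,fx=2.2,fy=2.2,interpolation=cv2.INTER_CUBIC))
E
```

```text
t: 10.1
eef_pos: [566.4, 29.7, 282.7]
tcp_rot: [3.141, 0.002, 1.874]
ft_force: [-7.6, -3.5, 14.2]
opening: 0.119
f 107.5 h 193.7 r 221.5 ang 1.064 asin 1.076 F [-7.6 -3.5 14.2] open 0.119 t 10.1 rot [3.141e+00 2.000e-03 1.874e+00]
1.1 0.0078 -0.0041
1.14 0.0157 -0.008
1.18 0.0237 -0.0115
1.2 0.0278 -0.0131
1.22 0.0319 -0.0147
0.95 -0.0204 0.013
0.93 -0.024 0.0156
```

View pics/s6.png

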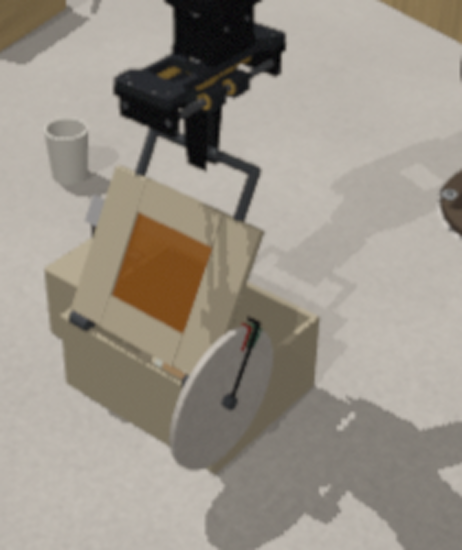

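The scene crop shows the hood held by its bar at (205,140), with the pointer tip at (250,328) just short of the red mark. I'll now raise it to about 1.2 rad.

```bash

python3 -m pendant '[[[0,0,0.007,-0.0054,0],[0,0,0.015,-0.0093,0],[0,0,0.0231,-0.0128,0],[0,0,0.0271,-0.0144,0],[0,0,0.0312,-0.016,0],[0,0,0.0312,-0.016,0],[0,0,0.0312,-0.016,0],[0,0,0.0312,-0.016,0]]]'
python3 - <<'E'
from h import *
ang()
a0=1.22
for a in(1.18,1.14,1.1,1.06,1.02,.98,.95,.93): print(a,round(.22*(np.cos(a0)-np.cos(a)),4),round(-.22*(np.sin(a)-np.sin(a0)),4))
c=cam("scene");cv2.imwrite("pics/s7.png",cv2.resize(c["image"][200:330,240:360],None,fx=4.5,fy=4.5,interpolation=cv2.INTER_CUBIC))
E
```

```text
t: 10.95
eef_pos: [596.9, 39.1, 297.1]
tcp_rot: [3.141, 0.001, 1.874]
ft_force: [1.2, -5.7, 0.4]
opening: 0.117
f 75.6 h 208.1 r 221.4 ang 1.222 asin 1.240 F [ 1.2 -5.7  0.4] open 0.117 t 10.95 rot [3.141e+00 1.000e-03 1.874e+00]
1.18 -0.0082 0.0032
1.14 -0.0163 0.0067
1.1 -0.0242 0.0105
1.06 -0.0319 0.0147
1.02 -0.0395 0.0191
0.98 -0.0469 0.0239
0.95 -0.0524 0.0277
0.93 -0.0559 0.0302
```

View pics/s7.png

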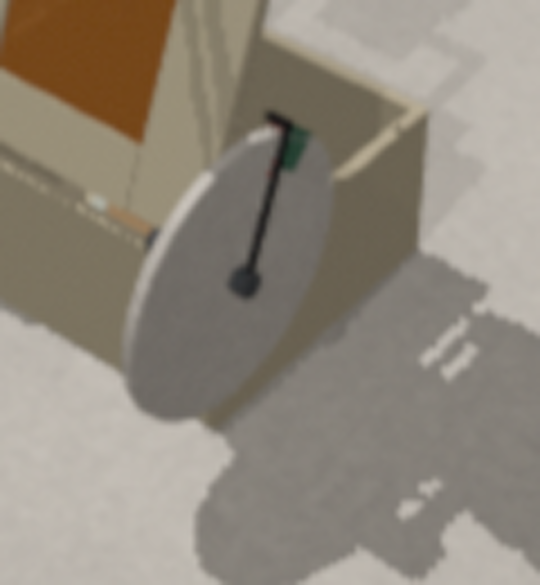

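The pointer tip is at (285,125), past the green patch at (295,145), with some parallax against the red mark. I'll check the angle with a plane fit to the hood's depth.

```bash
cat >> h.py <<'E'
def hood():
    C,S=np.cos(.303),np.sin(.303);R=np.array([[C,-S],[S,C]]);o=np.array([587.4,38.1])
    c=cam("scene");P=cloud(c);L=P.copy();L[...,:2]=(P[...,:2]-o)@R
    m=(abs(L[...,1])<85)&(L[...,0]>-60)&(L[...,0]<100)&(L[...,2]>125)&(L[...,2]<245)
    q=L[m]
    for _ in range(4):
        ct=q.mean(0);n=np.linalg.svd(q-ct,full_matrices=False)[2][2];q=q[abs((q-ct)@n)<4]
    n=n*np.sign(n[0]); print("hood plane n",np.round(n,3),len(q),"angle %.3f"%np.arctan2(n[0],n[2]),"at",ct.round(0))
E
python3 -c "
from h import *
hood();ang()"
```

```text
hood plane n [ 0.935 -0.006  0.354] 3091 angle 1.209 at [ 63.   2. 185.]
f 75.6 h 208.1 r 221.4 ang 1.222 asin 1.240 F [ 1.5 -5.9  1.3] open 0.122 t 11.05 rot [3.141e+00 1.000e-03 1.874e+00]
```

The plane fit gives 1.21 rad, against 1.22 from the arm pose, so the hood is past the 1.14 threshold. Now I'll lower it to about 0.93.

```bash

python3 -m pendant '[[[0,0,-0.0082,0.0032,0],[0,0,-0.0163,0.0067,0],[0,0,-0.0242,0.0105,0],[0,0,-0.0319,0.0147,0],[0,0,-0.0395,0.0191,0],[0,0,-0.0469,0.0239,0],[0,0,-0.0524,0.0277,0],[0,0,-0.0559,0.0302,0]]]'
python3 -m pendant '[[[0,0,0,0,0],[0,0,0,0,0],[0,0,0,0,0],[0,0,0,0,0],[0,0,0,0,0],[0,0,0,0,0],[0,0,0,0,0],[0,0,0,0,0]]]'
python3 - <<'E'
from h import *
ang();hood();ang();print(np.abs(env.state()["qvel"]).max())
c=cam("scene");a=c["image"][130:330,190:400]
P=cloud(c);C,S=np.cos(.303),np.sin(.303);o=np.array([587.4,38.1]);L=P.copy();L[...,:2]=(P[...,:2]-o)@np.array([[C,-S],[S,C]])
m=(abs(L[...,0]+30)<35)&(abs(L[...,1]+145)<35)&(L[...,2]>148)&(L[...,2]<165);q=L[m][:,:2].astype(np.float32)
print("knob rect local",len(q),cv2.minAreaRect(q) if len(q)>5 else "")
for n,(u,v) in dict(dish=(354,373),jar=(431,300),beaker=(221,147)).items():
    d=dict(np.load("pics/scene0.npz")); print(n,np.abs(d["image"][v-25:v+25,u-25:u+25].astype(int)-c["image"][v-25:v+25,u-25:u+25]).mean().round(2))
cv2.imwrite("pics/s8.png",cv2.resize(a,None,fx=2.8,fy=2.8,interpolation=cv2.INTER_CUBIC))
E
```

```text
t: 11.85
eef_pos: [542.2, 23.2, 266.2]
tcp_rot: [-3.141, -0.001, 1.874]
ft_force: [-0.5, 1.3, 0.5]
opening: 0.116
t: 12.65
eef_pos: [542.9, 23.3, 266.8]
tcp_rot: [-3.142, -0.001, 1.874]
ft_force: [-2.1, 5.0, 1.3]
opening: 0.118
f 131.9 h 177.8 r 221.3 ang 0.933 asin 0.941 F [-2.1  5.   1.3] open 0.118 t 12.65 rot [-3.142e+00 -1.000e-03  1.874e+00]
hood plane n [ 0.8   -0.005  0.6  ] 3779 angle 0.927 at [ 35.   2. 186.]
f 131.9 h 177.8 r 221.3 ang 0.933 asin 0.941 F [-2.4  5.3  1.2] open 0.120 t 12.7 rot [-3.142e+00 -1.000e-03  1.874e+00]
0.0016855291061266052
knob rect local 15 ((-4.648336410522461, -145.6584014892578), (7.913397789001465, 13.543572425842285), 18.95062828063965)
dish 10.04
jar 26.24
beaker 10.27
```

View pics/s8.png

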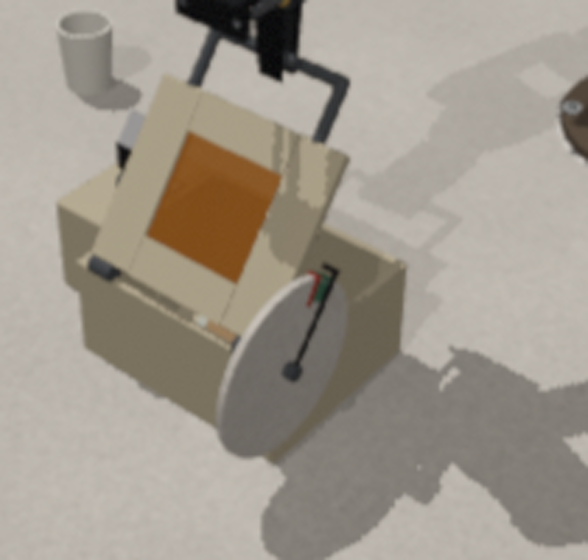

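The pointer at (330,270) lies in the green zone, below the red mark at (313,285). The knob's visible end is at local (-5,-146), which is its rest position. One last check on the bystanders, since the jar patch differed between pictures.

```bash
python3 - <<'E'
from h import *
a=dict(np.load("pics/scene0.npz"));c=cam("scene")
for d in(a,c):
    h=cv2.cvtColor(d["image"],cv2.COLOR_BGR2HSV);m=cv2.inRange(h,(105,130,60),(130,255,255));m[:270]=0;m[:,:400]=0;m[:,460:]=0
    v,u=np.nonzero(m);print("cap",len(u),plane(d,u.mean(),v.mean(),75).round(1))
    P=cloud(d)
    for n,(x0,y0,x1,y1),zl,zh in(("dish",(320,345,390,400),10,30),("beaker",(205,130,240,168),60,95)):
        q=P[y0:y1,x0:x1].reshape(-1,3);q=q[(q[:,2]>zl)&(q[:,2]<zh)];print(n,len(q),q.mean(0).round(1))
E
```

```text
cap 389 [442.  402.7  75. ]
dish 1610 [657.3 415.5  18.4]
beaker 247 [ 495.  -434.7   72.3]
cap 406 [441.3 402.8  75. ]
dish 1608 [657.2 415.4  18.4]
beaker 244 [ 495.  -434.2   72.4]
```

The bystanders have not moved. Handing in.

```bash
python3 -c "
from h import *
ang();print(env.job_done());ang()"
```

```text
f 131.9 h 177.8 r 221.3 ang 0.933 asin 0.941 F [-2.9  5.6  0.6] open 0.119 t 12.8 rot [-3.142e+00 -1.000e-03  1.874e+00]
the job is handed in; nothing more can be done
None
the job is handed in; nothing more can be done
```

I aired the chamber as asked and handed the job in at 12.8 s, with the gripper still holding the hood by its bar; the system gives no verdict.

- **Knob:** I turned the knob to its stop; the turning moment rose to 0.74 N m and the tongue swung clear of the hood. I then let it go, and it sprang back as the hood popped ajar to 0.104 rad.
- **Hood:** I raised it to about 1.21 rad (depth plane fit) or 1.22 rad (arm pose), then lowered it into the green zone.
- **Last checks:** The hood stands still at 0.927 rad (plane fit) or 0.933 rad (arm pose), and the pointer is in the green below the red mark. The visible end of the knob grip is where it should be at rest. The jar, dish and beaker are within about 1 mm of their starting places.
- **What disagreed:**
  - At the top of the lift, the pointer seemed to overlap the red mark because of the viewing angle, so I relied on the plane fit there.
  - A rough before-and-after picture comparison flagged a change around the jar. Measuring its cap showed a shift of only 0.7 mm.

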